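# Sort the odds and ends on the worktop

## Robot

A 6-joint arm with a two-finger parallel gripper is mounted at the origin on a cart in front of the work surface, level with it; the furniture and walls round the work are solid. World frame = base frame: x ahead of the robot, y to its left, z up, the work surface at z = 0. Lengths are in m, angles in rad, forces in N, time in s.
With the tool pointing down it reaches from about 0.425 to 0.95 m from the base axis. Payload 3.5 kg.
Tool frame: the origin (TCP) lies at the very end of the fingers, on their centre line; the grasp point (between the pads) lies 19 mm behind it; x points along the fingers, y is the direction in which the jaws open and shut, and the axes are right-handed (so a half turn about x gives the same grasp; the last joint's range is limited). The gripper opens to 85 mm and grips with 20 to 120 N. Pads are 22 mm wide; open, the fingers measure 114 mm over their backs; the gripper's body (76 mm by 85 mm) begins 54 mm behind the grasp point. The pads swing forward as they close: fully open they stand 13 mm farther back than shut.
Start: joints at [-1.409, 0.286, 1.577, -0, 1.279, -0.15], TCP at [0.207, -0.642, 0.205] pointing down, gripper open.
Joint ranges: [-2.77, 2.77], [-0.9, 2.22], [0.21, 2.48], [-1.53, 4.67], [0.24, 2.81], [-2.84, 2.84]. Speed limits (rad/s): [2.79, 2.79, 3.14, 3.14, 3.14, 3.14].

## Interface

Orientations are given as a rotation vector (axis times angle).
In Python, from rig import status, eyes, bot gives the robot as it stands. The module is installed in compiled form; this text tells all that it offers.
- The arm moves only by the tool apply_moves, never from a script. Its arguments are lists of equal length, an entry for each row: "offset": the shift along the tool's x, y, z in cm, a list of three; "roll": the turn about the tool's x in rad. In form: {"offset": [[dx, dy, dz], ...], "roll": [roll, ...]}. A call has exactly 5 rows; each row shifts and turns the commanded pose from where the row before left it, along the tool's axes as they then stand; what a row does not reach is not made up. A row lasts 1/12 s, in which the tool goes at most 41.7 mm and 7.16 degrees, less where a joint would pass 70% of its speed; a pose out of reach is approached as far as the arm can. A call is refused whole if a number of a shift passes 4.17 or a number of a turn 0.125, either way. A call with a gripper value outside its range is refused whole. "gripper" is the closure, from -1 (fully open) to 1 (shut), set as the call begins (left out, the last holds). The fingers move at their own pace and stop on an object; the grip force is fixed at half the most. Time passes only in rows, so rows that do not move let the fingers close, or fill a call up. It gives the time, the measured TCP pose, the force and the opening at its end, in the units of the state.
- status.read_state(): the state, without advancing time (a new reading comes with each control period).
- eyes.snapshot(name): name is "side" or "top" or "wrist"; returns a dict with "frame" (384x512x3 uint8, red, green, blue), "intrinsics" (3x3 intrinsics, pixels), "R" (3x3) and "t" (3): a world point X has camera coordinates R X + t. Camera axes: x right, y down, z forward; pixel columns grow to the right and rows downward; lengths in m; the calibration is good to about 2 mm. A picture is of the moment at which its call begins. There is no depth.
- bot.sign_off(): hands the job in, once; it reports no verdict.
The state is a dict: "time": time; "joint_pos": joint angles; "qvel": joint speeds; "tau": joint torques, N m; "ee_pos": TCP position; "eef_rot": TCP orientation; "force": force on the tool from outside, world axes, zero at the start; "moment": the same for the moment, N m; "width": finger opening in m.
Only numpy, scipy, OpenCV 4.12 (cv2) and the standard library are available. Lean on these libraries where they do the work, as an engineer would, in place of code of your own. Each camera call takes 0.05 s, during which the arm holds its last target. There are 200 camera calls.

## Task

Sort the five things lying along the front of the worktop: put the lemon and the garlic in the brown wooden crate, stand the herb jar and the spice bottle upright in the white tray, and put the spent battery in the red box. Set each thing down on the floor of its container rather than dropping it from a height, let go of it, and leave the blue mug and the glass where they stand.

Things in the scene. Friction and masses are not known exactly. Their poses are not given: they have to be found in the camera images.
- lemon: Yellow lemon lying on its side, 71 mm long (x) by 53 mm wide (y) by 51 mm high, 85 g. Origin: middle of its underside as it lies at the start; x along its length, z up. It can be gripped across its width.
- garlic: Whole pale garlic bulb, round, 56 mm across and 56 mm high to the tip of its narrow neck, widest about 20 mm up, 34 g. Origin: middle of its underside, z up.
- herb_jar: Herb jar standing upright: clear glass with a dark label and a black screw cap, a plain cylinder 41 mm across and 105 mm high, 110 g. Origin: centre of its underside, z up. It is shorter than the spice bottle.
- spice_bottle: Tall slim spice bottle standing upright, with a dark brown cap and a tan and red label, a cylinder 41 mm across and 150 mm high, 170 g. Origin: centre of its underside (reads about 2 mm below the surface it stands on), z up.
- battery: Spent round battery lying on its side, red with a yellow end, 50 mm long (y) and 15 mm thick, 23 g. Origin: middle of its underside as it lies at the start; y along its length; it can roll, so x and z may turn about y.
- crate: Brown wooden open crate for fresh food, 180 x 130 mm outside, 28 mm high, walls and floor 5 mm thick (170 x 120 mm inside). It is fixed to the worktop and can be turned a little about the vertical. Origin: centre of its underside; x along its 180 mm side, y across, z up.
- spice_tray: White plastic open tray with a dark mat in it, for seasonings, 180 x 130 mm outside, rim 31 mm high, walls and floor 5 mm thick (170 x 120 mm inside). It is fixed to the worktop and can be turned a little about the vertical. Origin: centre of its underside; x along its 180 mm side, y across, z up.
- battery_box: Red open box with a yellow band round it, for spent batteries, 130 x 130 mm outside, 28 mm high, walls and floor 5 mm thick (120 x 120 mm inside). It is fixed to the worktop and can be turned a little about the vertical. Origin: centre of its underside; x along its one side, y across, z up.
- blue_mug: Bystander: blue mug with a yellow band, 90 mm across, 120 mm with its handle, 97 mm high, standing upright at the back left. Origin: centre of its underside, z up.
- tumbler: Bystander: clear drinking glass, 78 mm across, 87 mm high, standing upright at the back right. Origin: centre of its underside, z up.
Mind the look-alikes: they are no part of the job. Of the things like the lemon, leave any that is turquoise; of the rest the larger one is meant.

How it is judged:
At the end, for the whole second after the job is handed in: Lemon and garlic inside the wooden crate, herb jar and spice bottle upright (within 0.15 rad) on the floor of the white tray, battery inside the red box; every origin within the inner walls of its container; all five released and at rest (x of lemon in the frame of crate between -0.083 and 0.083 m and y of lemon in the frame of crate between -0.058 and 0.058 m and z of lemon in the frame of crate between -0.005 and 0.052 m and linear speed of each of lemon, garlic, herb_jar, spice_bottle, battery below 0.02 m/s and angular speed of each of lemon, garlic, herb_jar, spice_bottle, battery below 0.5 rad/s and x of garlic in the frame of crate between -0.083 and 0.083 m and y of garlic in the frame of crate between -0.058 and 0.058 m and z of garlic in the frame of crate between -0.005 and 0.055 m and x of herb_jar in the frame of spice_tray between -0.068 and 0.068 m and y of herb_jar in the frame of spice_tray between -0.043 and 0.043 m and z of herb_jar in the frame of spice_tray between -0.005 and 0.012 m and x of spice_bottle in the frame of spice_tray between -0.068 and 0.068 m and y of spice_bottle in the frame of spice_tray between -0.043 and 0.043 m and z of spice_bottle in the frame of spice_tray between -0.005 and 0.012 m and angle between each of herb_jar, spice_bottle's own z axis and vertical below 0.15 rad and x of battery in the frame of battery_box between -0.058 and 0.058 m and y of battery in the frame of battery_box between -0.058 and 0.058 m and z of battery in the frame of battery_box between -0.005 and 0.022 m); the robot touches nothing.
It fails at once if the blue mug is knocked over or shifted by more than 20 mm (distance of blue_mug from where it was at the start of the episode above 0.02 m or angle between blue_mug's own z axis and vertical above 0.3 rad).
It fails at once if the tumbler is knocked over or shifted by more than 20 mm (distance of tumbler from where it was at the start of the episode above 0.02 m or angle between tumbler's own z axis and vertical above 0.3 rad).
It fails at once if a thing is dropped or thrown: free of the fingers with its origin more than 100 mm above the worktop ((height (world z) of lemon above 0.1 m and contact force between lemon and the fingers below 0.02 N) or (height (world z) of garlic above 0.1 m and contact force between garlic and the fingers below 0.02 N) or (height (world z) of herb_jar above 0.1 m and contact force between herb_jar and the fingers below 0.02 N) or (height (world z) of spice_bottle above 0.1 m and contact force between spice_bottle and the fingers below 0.02 N) or (height (world z) of battery above 0.1 m and contact force between battery and the fingers below 0.02 N)).
It also fails if it takes over 128 s, if anything falls off the work surface, if the arm or the gripper's body presses on something with over 40 N, if the wrist force passes 120 N, or if a joint passes its speed limit or range.

## Working session

There is one attempt and no reset: what is moved stays moved. The work goes in short steps, Python scripts to look and compute and a tool call to move; the robot and the scene stay as the last step left them, time stands still between calls to the robot, and variables do not carry over. Pictures are saved under pics/ and viewed, about 12 in all and at most 16, crops included, and the job is handed in when it is done.

Besides the shell and the picture viewer there is one more tool, called as name(argument=value, ...) on one line, values as JSON. apply_moves: Moves the arm, as the interface text tells. Its arguments: {"type":"object","properties":{"offset":{"type":"array"},"roll":{"type":"array"},"gripper":{"type":"number"}},"required":["offset","roll"]}

```bash
mkdir -p pics; cat > h.py <<'E'
import numpy as np, cv2
from rig import status, eyes, bot
from scipy.spatial.transform import Rotation as Ro
def snap(n,f,crop=None,scale=1):
    s=eyes.snapshot(n); im=cv2.cvtColor(s["frame"],cv2.COLOR_RGB2BGR)
    np.savez('pics/'+f+'.npz',K=s["intrinsics"],R=s["R"],t=s["t"],im=im)
    if crop: a,b,c,d=crop; im=im[b:d,a:c]
    im=cv2.resize(im,None,fx=scale,fy=scale,interpolation=cv2.INTER_CUBIC)
    cv2.imwrite('pics/'+f+'.png',im); return s
def world(f,u,v,z):
    d=np.load('pics/'+f+'.npz'); r=d['R'].T@np.linalg.solve(d['K'],[u,v,1]); c=-d['R'].T@d['t']
    return c+r*(z-c[2])/r[2]
def pix(f,X):
    d=np.load('pics/'+f+'.npz'); p=d['K']@(d['R']@np.array(X)+d['t']); return p[:2]/p[2]
E
python3 - <<'E'
from h import *
for n in ("top","side"):
    s=snap(n,n+"0",scale=1.5); R=s["R"];print(n,-R.T@s["t"],R[2])
s=status.read_state(); print(s["ee_pos"],s["eef_rot"],Ro.from_rotvec(s["eef_rot"]).as_matrix(),s["width"],s["time"])
E
```

```text
top [0.27582732 0.17451714 1.30585645] [ 0.22495845 -0.01451654 -0.97426022]
side [0.01353482 1.09089614 0.42599337] [ 0.47911563 -0.80581105 -0.34801833]
[ 0.20701797 -0.64178442  0.20364534] [ 2.05407762  0.32516131 -2.05414647] [[-3.71726679e-04  3.06804092e-01 -9.51772615e-01]
 [ 2.15155773e-03 -9.51770233e-01 -3.06804164e-01]
 [-9.99997616e-01 -2.16184102e-03 -3.06308327e-04]] 0.08572942694470444 0.1
```

View pics/top0.png

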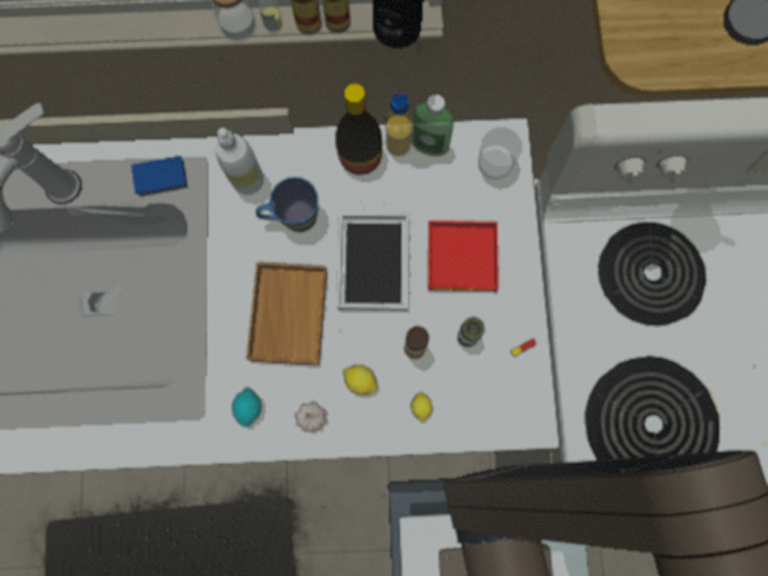

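View pics/side0.png

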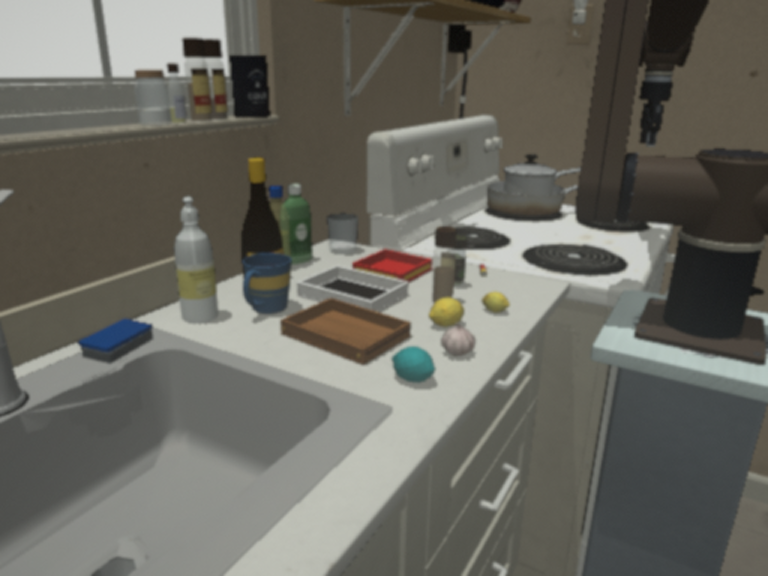

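The top view shows, in 1.5x pixels: the meant lemon (360,380), small lemon decoy (421,406), garlic (311,417), spice bottle (417,340), herb jar (471,331) and battery (524,348). The crate is at (288,313), the tray at (374,262) and the red box at (463,256). I'll zoom in on these to measure.

```bash
python3 - <<'E'
from h import *
d=np.load('pics/top0.npz'); im=d['im']
c=im[135:300,155:375]; cv2.imwrite('pics/z1.png',cv2.resize(c,None,fx=3.6,fy=3.6,interpolation=cv2.INTER_CUBIC))
hsv=cv2.cvtColor(im,cv2.COLOR_BGR2HSV)
def comps(m,z,name):
    n,l,st,ce=cv2.connectedComponentsWithStats(m.astype(np.uint8))
    for i in range(1,n):
        x,y,w,h,a=st[i]
        if a<25 or not(155<ce[i][0]<375 and 135<ce[i][1]<300): continue
        ys,xs=np.where(l==i); P=np.array([world('top0',u,v,z)[:2] for u,v in zip(xs,ys)])
        r=cv2.minAreaRect((P*1000).astype(np.float32))
        print(name,a,ce[i].round(1),'mean',P.mean(0).round(4),'rect',np.round(r[0],1),np.round(r[1],1),round(r[2],1))
H,S,V=cv2.split(hsv)
comps((H>20)&(H<35)&(S>120)&(V>90),.025,'yellow')
comps((H>5)&(H<20)&(S>90)&(V>60),.028,'brown')
comps(((H<8)|(H>172))&(S>130)&(V>80),.028,'red')
comps((V<70),.006,'dark')
E
```

```text
yellow 309 [239.8 252.9] mean [0.3882 0.2169] rect [388.4 217.1] [50.1 51.4] 8.6
yellow 169 [280.7 270.7] mean [0.3363 0.1104] rect [336.4 110.4] [38.6 33.7] 42.6
brown 3038 [191.1 208.7] mean [0.5137 0.3448] rect [515.3 344.8] [127.9 179.1] 83.8
brown 63 [307.7 192.5] mean [0.5439 0.0247] rect [543.9  22.5] [107.    2.8] 87.4
red 2025 [308.4 169.9] mean [0.6083 0.0184] rect [607.7  17.9] [125.3 129.2] 86.6
red 32 [351.5 229.6] mean [ 0.4365 -0.0862] rect [436.8 -86.3] [ 8.3 25.9] 23.6
dark 91 [202.  149.4] mean [0.6877 0.3144] rect [688.1 315.1] [23.6 58.6] 18.7
dark 1826 [248.6 175.2] mean [0.6062 0.1848] rect [606.1 185.5] [ 99.  148.2] 87.2
dark 40 [315.  217.4] mean [0.4776 0.0068] rect [476.1   7. ] [22.1 22.1] 85.7
dark 168 [277.6 226.1] mean [0.4582 0.1112] rect [458.5 111.5] [35.8 38.8] 87.1
```

View pics/z1.png

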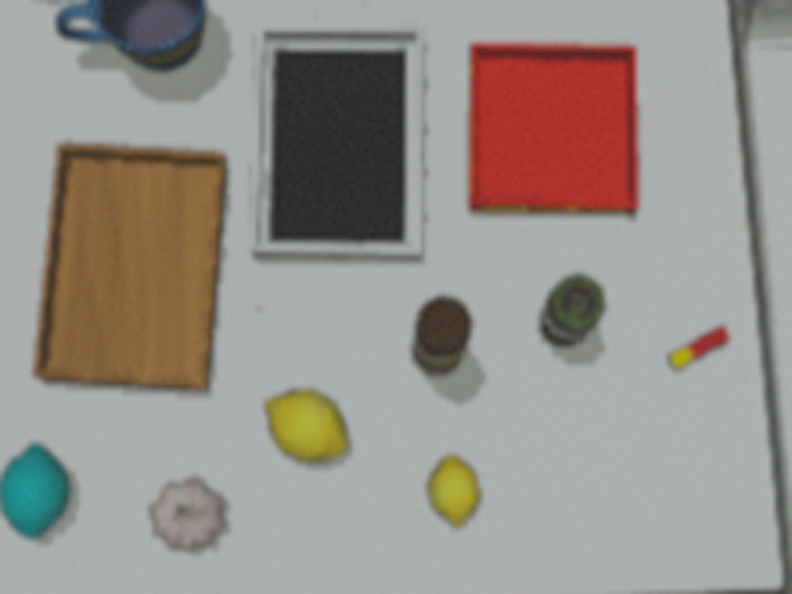

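```bash
python3 - <<'E'
from h import *
def w(x,y,z): return world('top0',x/3.6-.36+155,y/3.6-.36+135,z).round(4)
print('garlic',w(190,516,.02)); print('bottle top',w(443,325,.148)); print('jar top',w(577,303,.105))
print('bottle base-ish',w(438,352,.02)); print('jar base-ish',w(568,322,.02))
a,b=w(671,362,.0075),w(727,335,.0075); print('bat',(a+b)/2,np.linalg.norm(a-b),np.degrees(np.arctan2(*(a-b)[1::-1])))
a,b=w(268,405,.025),w(347,447,.025); print('lemon tips',(a+b)/2,np.linalg.norm(a-b),np.degrees(np.arctan2(*(a-b)[1::-1])))
for n,P in dict(crate=[(60,147),(226,157),(208,388),(37,377)],tray=[(263,33),(424,33),(422,257),(254,257)],box=[(471,45),(636,46),(637,212),(470,211)]).items():
    Q=np.array([w(*p,.031 if n=='tray' else .028)[:2] for p in P]); print(n,Q.mean(0).round(4),np.linalg.norm(Q-np.roll(Q,1,0),axis=1).round(3), 'long ax',np.degrees(np.arctan2(*((Q[0]-Q[3]+Q[1]-Q[2])[::-1]))).round(1))
E
```

```text
garlic [0.3266 0.3053 0.02  ]
bottle top [0.4412 0.1178 0.148 ]
jar top [0.4587 0.0201 0.105 ]
bottle base-ish [0.4392 0.1164 0.02  ]
jar base-ish [0.4574 0.017  0.02  ]
bat [ 0.4344 -0.0827  0.0075] 0.048138550040482106 112.7297320799447
lemon tips [0.388  0.2164 0.025 ] 0.06651105171323035 59.656751115760414
crate [0.5142 0.3436] [0.177 0.128 0.177 0.128] long ax -5.8
tray [0.6016 0.1827] [0.177 0.125 0.177 0.127] long ax -3.7
box [0.6074 0.0184] [0.132 0.129 0.132 0.127] long ax -4.0
```

```bash
cat >> h.py <<'E'
def plan(wps, settle=0):
    """wps: (x,y,z,psi_deg or None,maxstep_m). tool down; psi=direction of tool y. prints calls of 5 rows"""
    s=status.read_state(); M=Ro.from_rotvec(s["eef_rot"]).as_matrix(); p=np.array(s["ee_pos"])
    psi=np.arctan2(M[1,1],M[0,1]); rows=[]
    print('at',p.round(4),'psi',np.degrees(psi).round(1),'w',round(s['width'],4),'t',s['time'])
    for x,y,z,ps,st in wps:
        tgt=np.array([x,y,z]); dps=0 if ps is None else np.radians(ps)-psi
        n=max(int(np.ceil(np.linalg.norm(tgt-p)/st-1e-6)),int(np.ceil(abs(dps)/.122-1e-6)),1); p0=p.copy()
        for i in range(n):
            d=p0+(tgt-p0)*(i+1)/n-p
            ty=np.array([np.cos(psi),np.sin(psi),0]); tx=np.array([0,0,-1.]); tz=np.cross(tx,ty)
            o=np.round(np.array([d@tx,d@ty,d@tz])*100,2); r=round(-dps/n,3)
            p=p+(o[0]*tx+o[1]*ty+o[2]*tz)/100; psi-=r; rows.append((o.tolist(),r))
    while len(rows)%5: rows.append(([0,0,0],0))
    for i in range(0,len(rows),5): print('{"offset":',[r[0] for r in rows[i:i+5]],',"roll":',[r[1] for r in rows[i:i+5]],'}')
E
python3 - <<'E'
from h import *
plan([(.38,-.36,.2,-20,.036),(.434,-.083,.12,22.7,.036)])
E
```

```text
at [ 0.207  -0.6418  0.2036] psi -72.1 w 0.0857 t 0.1
{"offset": [[0.04, -2.15, -2.51], [0.03, -1.92, -2.7], [0.04, -1.66, -2.86], [0.04, -1.39, -2.99], [0.03, -1.12, -3.12]] ,"roll": [np.float64(-0.091), np.float64(-0.091), np.float64(-0.091), np.float64(-0.091), np.float64(-0.091)] }
{"offset": [[0.04, -0.83, -3.2], [0.04, -0.53, -3.26], [0.03, -0.24, -3.3], [0.04, 0.07, -3.3], [0.03, 0.36, -3.29]] ,"roll": [np.float64(-0.091), np.float64(-0.091), np.float64(-0.091), np.float64(-0.091), np.float64(-0.091)] }
{"offset": [[0.89, -0.49, -3.1], [0.89, -0.23, -3.12], [0.89, 0.03, -3.14], [0.89, 0.29, -3.12], [0.89, 0.55, -3.09]] ,"roll": [np.float64(-0.083), np.float64(-0.083), np.float64(-0.083), np.float64(-0.083), np.float64(-0.083)] }
{"offset": [[0.89, 0.8, -3.03], [0.89, 1.05, -2.95], [0.89, 1.29, -2.86], [0.88, 1.53, -2.74], [0, 0, 0]] ,"roll": [np.float64(-0.083), np.float64(-0.083), np.float64(-0.083), np.float64(-0.083), 0] }
```

apply_moves(offset=[[0,-2.15,-2.5],[0,-1.9,-2.7],[0,-1.65,-2.85],[0,-1.4,-3.0],[0,-1.1,-3.1]], roll=[-0.09,-0.09,-0.09,-0.09,-0.09], gripper=-1)

```text
time: 0.52
ee_pos: [0.2942, -0.5004, 0.2042]
eef_rot: [1.773, 0.715, -1.773]
force: [0.0, 0.2, -0.4]
width: 0.086
```

apply_moves(offset=[[0,-0.85,-3.2],[0,-0.55,-3.25],[0,-0.25,-3.3],[0,0.05,-3.3],[0,0.35,-3.3]], roll=[-0.09,-0.09,-0.09,-0.09,-0.09])

```text
time: 0.93
ee_pos: [0.381, -0.3597, 0.2044]
eef_rot: [1.466, 1.021, -1.466]
force: [1.7, -0.4, 0.9]
width: 0.0855
```

apply_moves(offset=[[0.9,-0.5,-3.1],[0.9,-0.25,-3.1],[0.9,0.05,-3.1],[0.9,0.3,-3.1],[0.9,0.55,-3.1]], roll=[-0.083,-0.083,-0.083,-0.083,-0.083])

```text
time: 1.35
ee_pos: [0.4118, -0.2068, 0.1591]
eef_rot: [1.165, 1.237, -1.165]
force: [1.4, 0.3, 0.2]
width: 0.0857
```

apply_moves(offset=[[0.9,0.8,-3.0],[0.9,1.05,-2.95],[0.9,1.3,-2.85],[0.9,1.5,-2.75],[0,0,0]], roll=[-0.083,-0.083,-0.083,-0.083,0])

```text
time: 1.77
ee_pos: [0.4355, -0.081, 0.1213]
eef_rot: [0.915, 1.377, -0.913]
force: [0.2, 0.3, -1.7]
width: 0.0855
```

```bash
sed -i 's/r=round(-dps\/n,3)/r=float(round(-dps\/n,3))/' h.py; python3 - <<'E'
from h import *
snap("wrist","w1"); s=status.read_state(); print(s["ee_pos"],s["time"])
print(pix('w1',[.4344,-.0827,.0075]),pix('w1',list(s["ee_pos"])))
plan([(.434,-.083,.02,22.7,.036),(.434,-.083,.003,22.7,.01)])
E
```

```text
[ 0.43596729 -0.08328593  0.12226282] 1.8167
[251.37273926 182.35581416] [251.44453746 222.61675433]
at [ 0.436  -0.0833  0.1223] psi 22.5 w 0.0852 t 1.8167
{"offset": [[3.41, -0.06, -0.03], [3.41, -0.05, -0.04], [3.41, -0.06, -0.03], [0.85, -0.0, -0.0], [0.85, -0.0, -0.0]] ,"roll": [-0.001, -0.001, -0.001, -0.0, -0.0] }
```

View pics/w1.png

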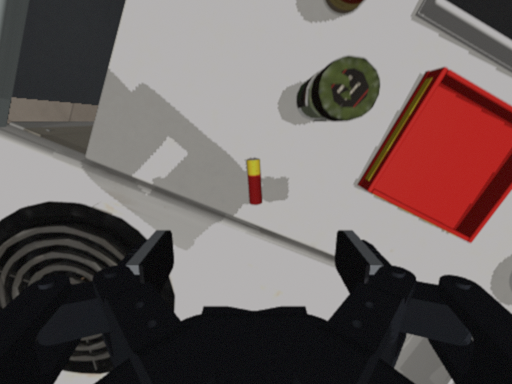

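The wrist view shows the battery centred at (254,181). The prediction was (251,182) and it lines up across the jaws, so I'm going down to grip it.

apply_moves(offset=[[3.4,0,0],[3.4,0,0],[3.4,0,0],[0.8,0,0],[0.8,0,0]], roll=[0,0,0,0,0])

```text
time: 2.23
ee_pos: [0.436, -0.0864, 0.0046]
eef_rot: [0.92, 1.371, -0.921]
force: [0.6, 0.0, 0.7]
width: 0.0851
```

apply_moves(offset=[[0,0,0],[0,0,0],[0,0,0],[0,0,0],[0,0,0]], roll=[0,0,0,0,0], gripper=1)

```text
time: 2.65
ee_pos: [0.4383, -0.0865, 0.0074]
eef_rot: [0.919, 1.365, -0.918]
force: [-0.5, -0.3, -0.1]
width: 0.0259
```

apply_moves(offset=[[0,0,0],[0,0,0],[0,0,0],[0,0,0],[0,0,0]], roll=[0,0,0,0,0])

```text
time: 3.07
ee_pos: [0.4371, -0.086, 0.0059]
eef_rot: [0.919, 1.368, -0.919]
force: [-0.5, 0.7, 0.2]
width: 0.0001
```

apply_moves(offset=[[-0.5,0,0],[-1.5,0,0],[-2,0,0],[-2,0,0],[0,0,0]], roll=[0,0,0,0,0])

```text
time: 3.48
ee_pos: [0.4401, -0.0873, 0.0701]
eef_rot: [0.919, 1.36, -0.916]
force: [0.8, -0.1, 1.2]
width: 0.0003
```

```bash
python3 - <<'E'
from h import *
plan([(.607,.018,.065,None,.035),(.607,.018,.015,None,.025),(.607,.018,.009,None,.006)])
E
```

```text
at [ 0.4401 -0.0873  0.0701] psi 22.2 w 0.0003 t 3.4833
{"offset": [[0.09, 3.24, -0.57], [0.08, 3.24, -0.57], [0.09, 3.24, -0.57], [0.08, 3.24, -0.57], [0.09, 3.23, -0.57]] ,"roll": [0.0, 0.0, 0.0, 0.0, 0.0] }
{"offset": [[0.08, 3.24, -0.58], [1.67, 0.0, 0.0], [1.67, 0.0, 0.0], [1.66, 0.0, 0.0], [0.3, 0.0, 0.0]] ,"roll": [0.0, 0.0, 0.0, 0.0, 0.0] }
{"offset": [[0.3, 0.0, 0.0], [0, 0, 0], [0, 0, 0], [0, 0, 0], [0, 0, 0]] ,"roll": [0.0, 0, 0, 0, 0] }
```

The opening reads 0, so I missed it. I'll open and look again.

apply_moves(offset=[[-2,0,0],[-2,0,0],[-2,0,0],[0,0,0],[0,0,0]], roll=[0,0,0,0,0], gripper=-1)

```text
time: 3.9
ee_pos: [0.4377, -0.0863, 0.1265]
eef_rot: [0.919, 1.366, -0.918]
force: [-0.4, -0.5, -0.3]
width: 0.0604
```

```bash
python3 - <<'E'
from h import *
s=[status.read_state()["ee_pos"] for _ in range(3)]; print(s)
snap("wrist","w2"); s=status.read_state(); print(s["ee_pos"],s["time"])
print(pix('w2',[.4344,-.0827,.0075]),pix('w2',list(s["ee_pos"])))
E
```

```text
[array([ 0.43769299, -0.08628273,  0.1265104 ]), array([ 0.43769299, -0.08628273,  0.1265104 ]), array([ 0.43769299, -0.08628273,  0.1265104 ])]
[ 0.43673988 -0.08584803  0.12520147] 3.95
[250.87188105 175.50737601] [250.9580249  217.17450424]
```

View pics/w2.png

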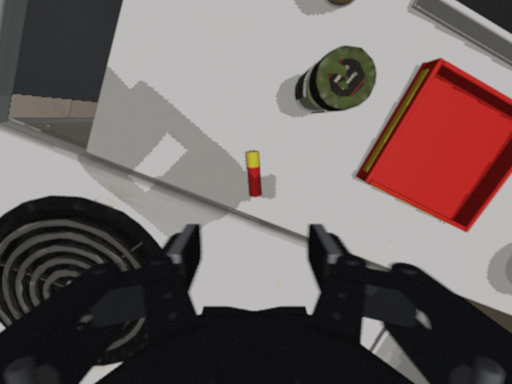

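The battery at (254,174) hasn't moved. The tips closed too high and slipped over it, so I'll go about 5 mm lower.

apply_moves(offset=[[3.5,0,0],[3.5,0,0],[3.5,0,0],[1.0,0,0],[0.6,0,0]], roll=[0,0,0,0,0])

```text
time: 4.37
ee_pos: [0.4338, -0.0846, 0.0013]
eef_rot: [0.919, 1.377, -0.921]
force: [-0.8, -0.3, -0.1]
width: 0.0853
```

apply_moves(offset=[[0.4,0,0],[0,0,0],[0,0,0],[0,0,0],[0,0,0]], roll=[0,0,0,0,0], gripper=1)

```text
time: 4.78
ee_pos: [0.4384, -0.0866, 0.0024]
eef_rot: [0.919, 1.365, -0.918]
force: [0.2, 0.4, -1.2]
width: 0.0257
```

apply_moves(offset=[[0,0,0],[0,0,0],[0,0,0],[0,0,0],[0,0,0]], roll=[0,0,0,0,0])

```text
time: 5.2
ee_pos: [0.4371, -0.086, 0.001]
eef_rot: [0.919, 1.368, -0.919]
force: [-0.3, 0.7, -0.8]
width: -0.0005
```

```bash
python3 - <<'E'
from h import *
snap("wrist","w3"); s=status.read_state(); p=np.array(s["ee_pos"]); print(p,s["time"])
print(pix('w3',[.4344,-.0827,.0075]),pix('w3',p))
snap("top","t3"); print(pix('t3',p))
a=np.load('pics/w3.npz')['im']; b=np.load('pics/t3.npz')['im'][170:290,255:415]
cv2.imwrite('pics/c3.png',np.hstack([a[:,:],cv2.resize(b,(0,0),fx=1.75,fy=1.75,interpolation=cv2.INTER_CUBIC) if 0 else cv2.copyMakeBorder(cv2.resize(b,None,fx=1.8,fy=1.8,interpolation=cv2.INTER_CUBIC),0,384-216,0,0,cv2.BORDER_CONSTANT)]))
E
```

```text
[ 0.43708354 -0.08598407  0.00092654] 5.25
[250.01395141 216.62779756] [252.00849186 218.85393365]
[349.47870108 230.73663201]
```

View pics/c3.png

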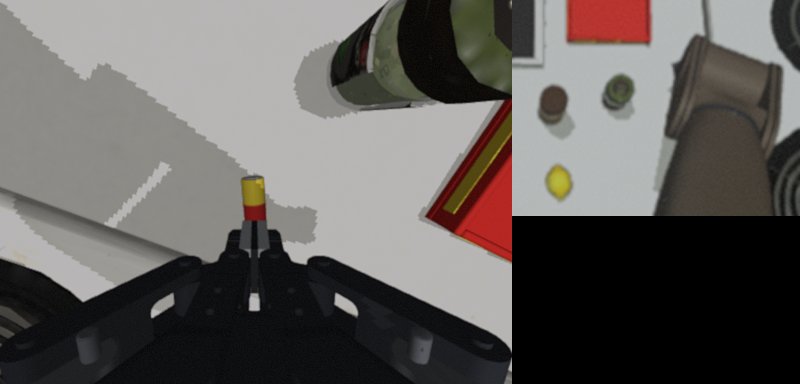

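```bash
python3 - <<'E'
from h import *
c=np.array([.4344,-.0827,.0075]); a=np.radians(112.7); e=.025*np.array([np.cos(a),np.sin(a),0])
for f in ('w1','w2','w3'): 
    d=np.load(f'pics/{f}.npz'); print(f,pix(f,c+e).round(),pix(f,c-e).round(),'cam',(-d['R'].T@d['t']).round(3),'fwd',d['R'][2].round(2))
im=np.load('pics/w3.npz')['im']; cv2.imwrite('pics/c4.png',cv2.resize(im[160:320,180:330],None,fx=4,fy=3.7,interpolation=cv2.INTER_CUBIC))
for v in (178,200,215): print(v,world('w3',253,v,.0075).round(4))
E
```

```text
w1 [251. 159.] [251. 204.] cam [ 0.412 -0.021  0.291] fwd [ 0.1  -0.23 -0.97]
w2 [251. 153.] [251. 197.] cam [ 0.414 -0.025  0.296] fwd [ 0.1  -0.24 -0.97]
w3 [250. 179.] [250. 252.] cam [ 0.413 -0.025  0.171] fwd [ 0.1  -0.24 -0.97]
178 [ 0.4266 -0.0584  0.0075]
200 [ 0.432  -0.0716  0.0075]
215 [ 0.4358 -0.0809  0.0075]
```

View pics/c4.png

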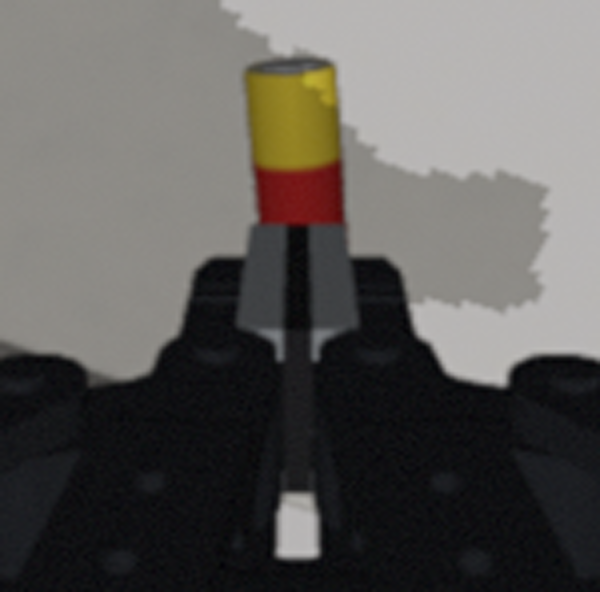

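```bash
python3 - <<'E'
from h import *
p=np.array([.437,-.086,.001])
print(np.load('pics/w3.npz')['K'])
for dz in (0,.007,.014,.021): print(dz,pix('w3',p+[0,0,dz]),pix('w3',p+[.01*np.cos(.39),.01*np.sin(.39),dz])-pix('w3',p+[0,0,dz]))
snap("side","s3")
print(pix('s3',p),pix('s3',[.4344,-.0827,.0075]))
u,v=pix('s3',p).astype(int); im=np.load('pics/s3.npz')['im']; cv2.imwrite('pics/c5.png',cv2.resize(im[v-45:v+25,u-45:u+45],None,fx=8,fy=8,interpolation=cv2.INTER_CUBIC))
E
```

```text
[[269.44784709   0.         253.94720285]
 [  0.         269.44784709 189.89751443]
 [  0.           0.           1.        ]]
0 [251.88356955 218.86994489] [14.91103747 -0.03435675]
0.007 [251.82103071 222.78653413] [15.49091877 -0.03594261]
0.014 [251.75343055 227.02009588] [16.11772752 -0.03767785]
0.021 [251.68012873 231.61073212] [16.79740042 -0.03958412]
[321.89282305 181.22358653] [322.40672266 179.79938084]
```

View pics/c5.png

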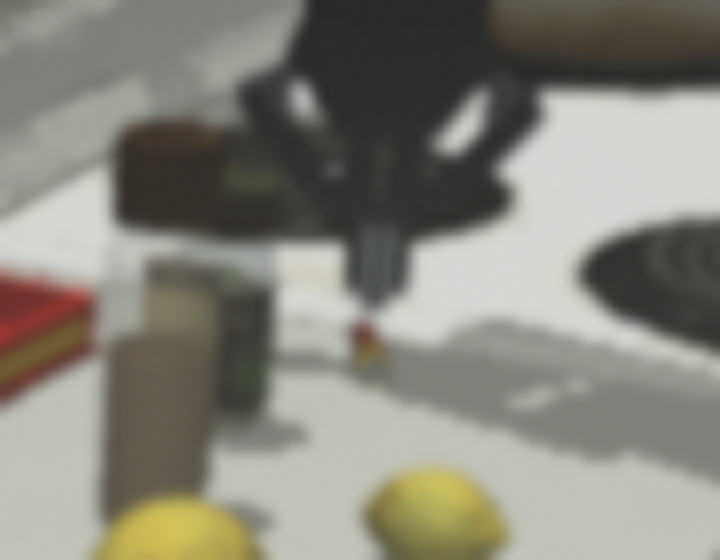

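The side view settles it. The fingertips really are about 17 mm above the TCP height the state reports, with the battery untouched beneath them. I'll open and descend step by step, watching the force.

apply_moves(offset=[[-1,0,0],[0,0,0],[0,0,0],[0,0,0],[0,0,0]], roll=[0,0,0,0,0], gripper=-1)

```text
time: 5.77
ee_pos: [0.4371, -0.086, 0.0109]
eef_rot: [0.919, 1.368, -0.919]
force: [0.1, 0.3, -0.4]
width: 0.0606
```

apply_moves(offset=[[1,0,0],[0.5,0,0],[0.5,0,0],[0.2,0,0],[0,0,0]], roll=[0,0,0,0,0])

```text
time: 6.18
ee_pos: [0.4363, -0.0856, -0.0122]
eef_rot: [0.919, 1.37, -0.919]
force: [0.6, -0.4, 0.5]
width: 0.0854
```

apply_moves(offset=[[0,0,0],[0,0,0],[0,0,0],[0,0,0],[0,0,0]], roll=[0,0,0,0,0], gripper=1)

```text
time: 6.6
ee_pos: [0.4373, -0.0861, -0.0108]
eef_rot: [0.919, 1.368, -0.919]
force: [0.3, -0.0, -0.3]
width: 0.0257
```

apply_moves(offset=[[0,0,0],[0,0,0],[0,0,0],[0,0,0],[0,0,0]], roll=[0,0,0,0,0])

```text
time: 7.02
ee_pos: [0.4384, -0.0864, -0.0097]
eef_rot: [0.919, 1.366, -0.918]
force: [0.2, 1.0, 6.2]
width: -0.0002
```

```bash
python3 - <<'E'
from h import *
s=snap("side","s4"); a=np.load('pics/s4.npz')['im'][135:205,277:367]
snap("wrist","w4"); b=np.load('pics/w4.npz')['im'][140:280,190:330]
cv2.imwrite('pics/c6.png',np.hstack([cv2.resize(a,None,fx=5,fy=5,interpolation=cv2.INTER_CUBIC),cv2.resize(b,(350,350),interpolation=cv2.INTER_CUBIC)]))
print(status.read_state()['force'],status.read_state()['ee_pos'])
E
```

```text
[-1.18767087  0.29978069  7.24773219] [ 0.43838929 -0.08637909 -0.00972408]
```

View pics/c6.png

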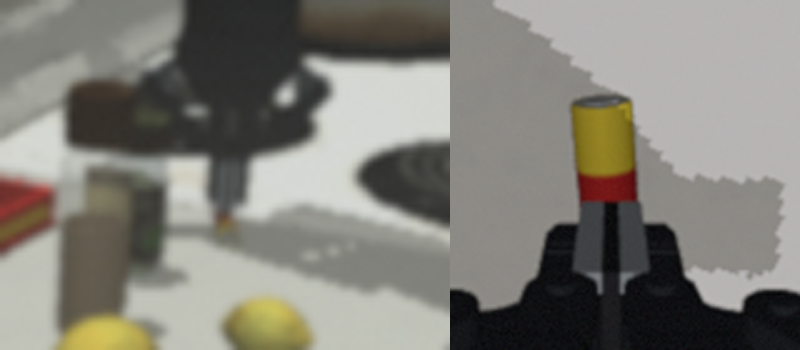

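The shut tips now rest on top of the battery (about 7 N, true height 15 mm) while the reading is -10 mm. The true tip is therefore about 25 mm above the reported z. I'll open and go 14 mm lower than before.

apply_moves(offset=[[-0.5,0,0],[0,0,0],[0,0,0],[0,0,0],[0,0,0]], roll=[0,0,0,0,0], gripper=-1)

```text
time: 7.53
ee_pos: [0.4368, -0.0859, -0.0064]
eef_rot: [0.919, 1.369, -0.919]
force: [-0.1, 0.5, 0.5]
width: 0.0606
```

apply_moves(offset=[[1,0,0],[0.4,0,0],[0.3,0,0],[0.2,0,0],[0,0,0]], roll=[0,0,0,0,0])

```text
time: 7.95
ee_pos: [0.4365, -0.0857, -0.0259]
eef_rot: [0.919, 1.37, -0.919]
force: [-0.8, -0.4, 0.6]
width: 0.0854
```

apply_moves(offset=[[0,0,0],[0,0,0],[0,0,0],[0,0,0],[0,0,0]], roll=[0,0,0,0,0], gripper=1)

```text
time: 8.37
ee_pos: [0.4373, -0.0861, -0.0248]
eef_rot: [0.919, 1.368, -0.919]
force: [-0.3, -0.4, -0.3]
width: 0.0253
```

apply_moves(offset=[[0,0,0],[0,0,0],[0,0,0],[0,0,0],[0,0,0]], roll=[0,0,0,0,0])

```text
time: 8.78
ee_pos: [0.4375, -0.0861, -0.0247]
eef_rot: [0.919, 1.368, -0.919]
force: [-0.6, 0.4, 4.2]
width: 0.0147
```

The opening is 14.7 mm, so it's gripped. Next: lift and carry.

apply_moves(offset=[[-1,0,0],[-2,0,0],[-2,0,0],[-1,0,0],[0,0,0]], roll=[0,0,0,0,0])

```text
time: 9.2
ee_pos: [0.439, -0.0868, 0.0376]
eef_rot: [0.919, 1.362, -0.917]
force: [0.5, 0.2, -0.1]
width: 0.0139
```

```bash
python3 - <<'E'
from h import *
plan([(.607,.018,.032,None,.035),(.607,.018,-.012,None,.025),(.607,.018,-.019,None,.004)])
E
```

```text
at [ 0.439  -0.0868  0.0376] psi 22.2 w 0.0139 t 9.2
{"offset": [[0.09, 3.25, -0.56], [0.1, 3.25, -0.56], [0.09, 3.26, -0.55], [0.09, 3.25, -0.56], [0.09, 3.25, -0.56]] ,"roll": [0.0, 0.0, 0.0, 0.0, 0.0] }
{"offset": [[0.1, 3.25, -0.56], [2.2, 0.0, 0.0], [2.2, 0.0, 0.0], [0.35, 0.0, 0.0], [0.35, 0.0, 0.0]] ,"roll": [0.0, 0.0, 0.0, 0.0, 0.0] }
```

apply_moves(offset=[[0,3.25,-0.55],[0,3.25,-0.55],[0,3.25,-0.55],[0,3.25,-0.55],[0,3.25,-0.55]], roll=[0,0,0,0,0])

```text
time: 9.62
ee_pos: [0.5773, 0.002, 0.0334]
eef_rot: [0.918, 1.37, -0.92]
force: [0.2, -0.7, -1.9]
width: 0.0143
```

apply_moves(offset=[[0,3.25,-0.55],[0,0,0],[2.2,0,0],[2.0,0,0],[0,0,0]], roll=[0,0,0,0,0])

```text
time: 10.03
ee_pos: [0.6003, 0.0189, -0.0127]
eef_rot: [0.916, 1.378, -0.924]
force: [-1.9, 1.5, -0.8]
width: 0.0144
```

apply_moves(offset=[[0.4,0,0],[0.3,0,0],[0,0,0],[0,0,0],[0,0,0]], roll=[0,0,0,0,0])

```text
time: 10.45
ee_pos: [0.6059, 0.0181, -0.013]
eef_rot: [0.919, 1.366, -0.918]
force: [-0.7, 0.1, -1.1]
width: 0.0141
```

apply_moves(offset=[[0.3,0,0],[0.2,0,0],[0,0,0],[0,0,0],[0,0,0]], roll=[0,0,0,0,0])

```text
time: 10.87
ee_pos: [0.6051, 0.0183, -0.0191]
eef_rot: [0.919, 1.368, -0.919]
force: [-0.0, 0.5, 0.3]
width: 0.0143
```

apply_moves(offset=[[0,0,0],[0,0,0],[0,0,0],[0,0,0],[0,0,0]], roll=[0,0,0,0,0], gripper=0)

```text
time: 11.28
ee_pos: [0.6052, 0.0183, -0.019]
eef_rot: [0.919, 1.368, -0.919]
force: [0.3, 0.9, 0.2]
width: 0.0427
```

apply_moves(offset=[[-1,0,0],[-3,0,0],[-3.5,0,0],[-3.5,0,0],[0,0,0]], roll=[0,0,0,0,0])

```text
time: 11.7
ee_pos: [0.6109, 0.0177, 0.1007]
eef_rot: [0.922, 1.354, -0.911]
force: [1.2, 0.4, 1.0]
width: 0.0429
```

```bash
python3 - <<'E'
from h import *
snap("wrist","w5")
im=np.load('pics/w5.npz')['im']; H,S,V=cv2.split(cv2.cvtColor(im,cv2.COLOR_BGR2HSV))
plan([(.4585,.0195,.115,None,.035),(.4585,.0195,.02,None,.03)])
cv2.imwrite('pics/w5.png',im)
E
```

```text
at [0.6092 0.0179 0.0975] psi 22.2 w 0.0428 t 11.75
{"offset": [[-0.35, -2.78, -1.17], [-0.35, -2.78, -1.17], [-0.35, -2.77, -1.17], [-0.35, -2.78, -1.18], [-0.35, -2.78, -1.17]] ,"roll": [0.0, 0.0, 0.0, 0.0, 0.0] }
{"offset": [[2.37, 0.0, 0.0], [2.38, 0.0, 0.0], [2.37, 0.0, 0.0], [2.38, 0.0, 0.0], [0, 0, 0]] ,"roll": [0.0, 0.0, 0.0, 0.0, 0] }
```

View pics/w5.png

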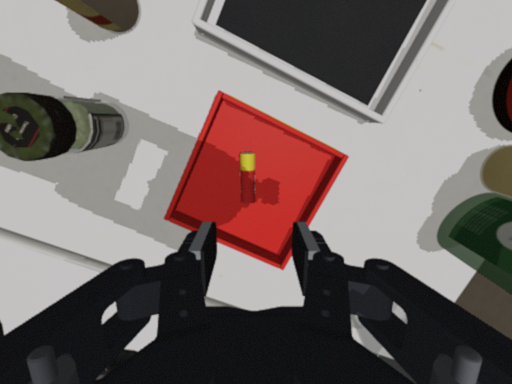

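The battery lies in the middle of the red box at pixel (248,177) and is released. Next is the herb jar.

apply_moves(offset=[[-0.5,-2.8,-1.2],[-0.5,-2.8,-1.2],[-0.5,-2.8,-1.2],[-0.5,-2.8,-1.2],[0,-2.75,-1.1]], roll=[0,0,0,0,0], gripper=-1)

```text
time: 12.17
ee_pos: [0.4521, 0.0203, 0.1109]
eef_rot: [0.919, 1.369, -0.919]
force: [0.6, -0.5, -0.1]
width: 0.0853
```

apply_moves(offset=[[0,0,0],[0,0,0],[0,0,0],[0,0,0],[0,0,0]], roll=[0,0,0,0,0])

```text
time: 12.58
ee_pos: [0.4549, 0.02, 0.1112]
eef_rot: [0.919, 1.368, -0.919]
force: [-0.9, 0.5, -0.6]
width: 0.0855
```

```bash
python3 - <<'E'
from h import *
snap("wrist","w6",(100,20,500,320),1.5)
print(pix('w6',[.4587,.0201,.105]),pix('w6',[.457,.018,0]))
plan([(.4585,.0195,.02,None,.03)])
E
```

```text
[257.28949509 217.50927393] [253.70567847 183.73219171]
at [0.4547 0.02   0.111 ] psi 22.2 w 0.0854 t 12.6333
{"offset": [[2.28, 0.08, 0.05], [2.27, 0.09, 0.05], [2.28, 0.08, 0.04], [2.27, 0.08, 0.05], [0, 0, 0]] ,"roll": [0.0, 0.0, 0.0, 0.0, 0] }
```

View pics/w6.png

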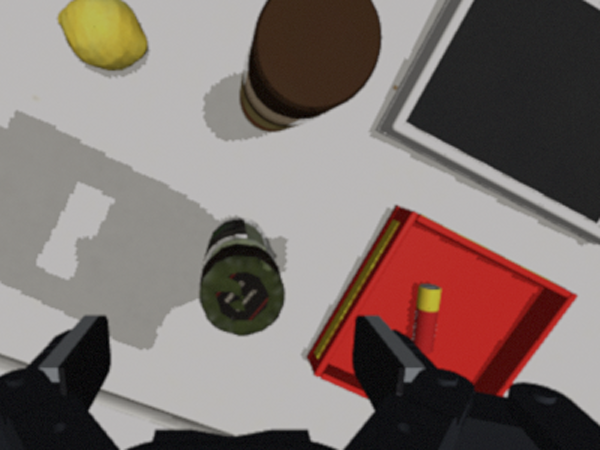

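The jar cap is at pixel (261,217), against a prediction of (257,217), so it's aligned. Going down to grip.

apply_moves(offset=[[2.3,0.1,0.05],[2.3,0.1,0.05],[2.3,0.1,0.05],[2.2,0.1,0.05],[0,0,0]], roll=[0,0,0,0,0])

```text
time: 13.05
ee_pos: [0.455, 0.0203, 0.0157]
eef_rot: [0.917, 1.377, -0.923]
force: [-0.6, 0.5, 0.4]
width: 0.0856
```

apply_moves(offset=[[0,0,0],[0,0,0],[0,0,0],[0,0,0],[0,0,0]], roll=[0,0,0,0,0], gripper=1)

```text
time: 13.47
ee_pos: [0.4599, 0.0196, 0.0218]
eef_rot: [0.92, 1.364, -0.917]
force: [0.5, 0.9, 3.3]
width: 0.0397
```

apply_moves(offset=[[0,0,0],[-1,0,0],[-2,0,0],[-2,0,0],[0,0,0]], roll=[0,0,0,0,0])

```text
time: 13.88
ee_pos: [0.4608, 0.0194, 0.0738]
eef_rot: [0.92, 1.361, -0.915]
force: [1.4, 0.1, -0.5]
width: 0.04
```

```bash
python3 - <<'E'
from h import *
plan([(.57,.06,.073,None,.035),(.642,.180,.073,None,.035),(.642,.18,.03,None,.022)])
E
```

```text
at [0.4608 0.0194 0.0738] psi 22.2 w 0.04 t 13.8833
{"offset": [[0.02, 2.91, 0.09], [0.02, 2.91, 0.1], [0.02, 2.92, 0.09], [0.02, 2.91, 0.1], [0.0, 2.8, -2.1]] ,"roll": [0.0, 0.0, 0.0, 0.0, 0.0] }
{"offset": [[0.0, 2.8, -2.09], [0.0, 2.8, -2.1], [0.0, 2.8, -2.1], [2.15, 0.0, 0.0], [2.15, 0.0, 0.0]] ,"roll": [0.0, 0.0, 0.0, 0.0, 0.0] }
```

apply_moves(offset=[[0,2.9,0.1],[0,2.9,0.1],[0,2.9,0.1],[0,2.9,0.1],[0,2.8,-2.1]], roll=[0,0,0,0,0])

```text
time: 14.3
ee_pos: [0.5869, 0.0883, 0.069]
eef_rot: [0.92, 1.366, -0.922]
force: [0.6, -0.8, 0.0]
width: 0.0394
```

apply_moves(offset=[[0,2.8,-2.1],[0,2.8,-2.1],[0,2.8,-2.1],[0,0,0],[0,0,0]], roll=[0,0,0,0,0])

```text
time: 14.72
ee_pos: [0.6384, 0.1816, 0.0682]
eef_rot: [0.916, 1.371, -0.918]
force: [-0.4, -0.0, -0.7]
width: 0.0398
```

apply_moves(offset=[[2,0,0],[1.5,0,0],[0.5,0,0],[0,0,0],[0,0,0]], roll=[0,0,0,0,0])

```text
time: 15.13
ee_pos: [0.638, 0.1792, 0.0289]
eef_rot: [0.919, 1.369, -0.921]
force: [0.4, 0.0, -1.6]
width: 0.0397
```

```bash
python3 - <<'E'
from h import *
snap("side","s7",(150,120,400,270),3)
plan([(.642,.18,.027,None,.022)]); print(pix('s7',[.642,.18,.005]),status.read_state()['force'])
E
```

```text
at [0.6384 0.1794 0.0294] psi 22.2 w 0.0399 t 15.1833
{"offset": [[0.24, 0.36, 0.08], [0, 0, 0], [0, 0, 0], [0, 0, 0], [0, 0, 0]] ,"roll": [0.0, 0, 0, 0, 0] }
[226.73824658 192.36039611] [-0.29867355  0.49760869 -1.04895987]
```

apply_moves(offset=[[0.2,0,0],[0.15,0,0],[0,0,0],[0,0,0],[0,0,0]], roll=[0,0,0,0,0])

```text
time: 15.6
ee_pos: [0.6391, 0.18, 0.0268]
eef_rot: [0.919, 1.368, -0.919]
force: [0.3, -1.1, 1.8]
width: 0.0395
```

apply_moves(offset=[[0.1,0,0],[0,0,0],[0,0,0],[0,0,0],[0,0,0]], roll=[0,0,0,0,0])

```text
time: 16.02
ee_pos: [0.6392, 0.18, 0.0268]
eef_rot: [0.918, 1.368, -0.919]
force: [-2.2, -1.9, 4.8]
width: 0.0398
```

The jar has touched the floor (4.8 N). I'll release it and retreat to fetch the bottle.

apply_moves(offset=[[0,0,0],[0,0,0],[0,0,0],[0,0,0],[0,0,0]], roll=[0,0,0,0,0], gripper=-0.6)

```text
time: 16.43
ee_pos: [0.6388, 0.1802, 0.0251]
eef_rot: [0.919, 1.368, -0.919]
force: [0.5, 0.1, -1.0]
width: 0.0684
```

apply_moves(offset=[[-2,0,0],[-3.5,0,0],[-3.8,0,0],[-3.8,0,0],[-3,0,0]], roll=[0,0,0,0,0])

```text
time: 16.85
ee_pos: [0.6397, 0.1803, 0.1898]
eef_rot: [0.92, 1.366, -0.917]
force: [0.8, -0.5, 0.3]
width: 0.0683
```

```bash
python3 - <<'E'
from h import *
plan([(.441,.117,.18,None,.036)])
E
```

```text
at [0.6397 0.1803 0.1898] psi 22.2 w 0.0683 t 16.85
{"offset": [[0.16, -3.46, -0.28], [0.17, -3.47, -0.27], [0.16, -3.46, -0.28], [0.16, -3.47, -0.27], [0.17, -3.46, -0.28]] ,"roll": [0.0, 0.0, 0.0, 0.0, 0.0] }
{"offset": [[0.16, -3.46, -0.28], [0, 0, 0], [0, 0, 0], [0, 0, 0], [0, 0, 0]] ,"roll": [0.0, 0, 0, 0, 0] }
```

apply_moves(offset=[[0,-3.45,-0.3],[0,-3.45,-0.3],[0,-3.45,-0.3],[0,-3.45,-0.3],[0,-3.45,-0.25]], roll=[0,0,0,0,0], gripper=-1)

```text
time: 17.27
ee_pos: [0.4721, 0.128, 0.1861]
eef_rot: [0.919, 1.368, -0.919]
force: [-0.8, -0.0, 0.2]
width: 0.0852
```

apply_moves(offset=[[0,-3.45,-0.25],[0,0,0],[0,0,0],[0,0,0],[0,0,0]], roll=[0,0,0,0,0])

```text
time: 17.68
ee_pos: [0.4423, 0.1177, 0.1872]
eef_rot: [0.92, 1.367, -0.918]
force: [-0.2, 0.1, -0.9]
width: 0.0855
```

```bash
python3 - <<'E'
from h import *
snap("wrist","w8",None,1.2)
print(pix('w8',[.4412,.1178,.148])*1.2)
plan([(.441,.117,.065,None,.03)])
E
```

```text
[301.24019199 241.00850172]
at [0.4422 0.1177 0.187 ] psi 22.2 w 0.0854 t 17.7333
{"offset": [[2.44, -0.03, 0.0], [2.44, -0.03, 0.01], [2.44, -0.02, 0.0], [2.44, -0.03, 0.0], [2.44, -0.03, 0.01]] ,"roll": [0.0, 0.0, 0.0, 0.0, 0.0] }
```

View pics/w8.png

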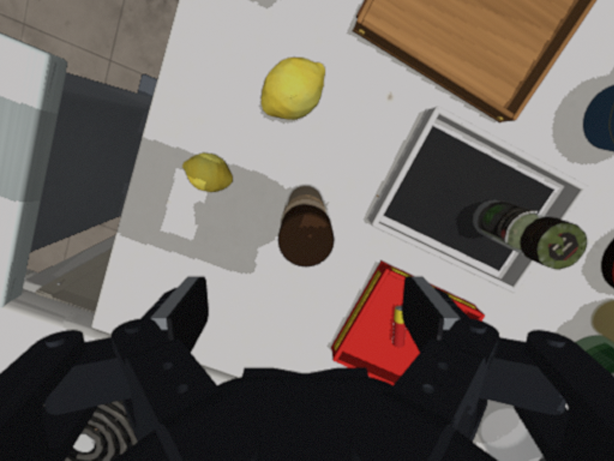

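The jar stands upright in the tray near (495,215), and the bottle cap at (306,236) matches the prediction. Gripping the bottle now.

apply_moves(offset=[[2.4,0,0],[2.5,0,0],[2.5,0,0],[2.4,0,0],[2.4,0,0]], roll=[0,0,0,0,0])

```text
time: 18.15
ee_pos: [0.442, 0.1178, 0.0634]
eef_rot: [0.919, 1.368, -0.918]
force: [-0.8, -1.0, -1.0]
width: 0.0856
```

apply_moves(offset=[[0,0,0],[0,0,0],[0,0,0],[0,0,0],[0,0,0]], roll=[0,0,0,0,0], gripper=1)

```text
time: 18.57
ee_pos: [0.4429, 0.1177, 0.0666]
eef_rot: [0.92, 1.364, -0.916]
force: [0.0, 0.6, 3.6]
width: 0.0399
```

apply_moves(offset=[[0,0,0],[-1,0,0],[-2,0,0],[-2,0,0],[0,0,0]], roll=[0,0,0,0,0])

```text
time: 18.98
ee_pos: [0.4435, 0.1177, 0.1188]
eef_rot: [0.922, 1.362, -0.914]
force: [0.9, 0.2, -1.4]
width: 0.0398
```

```bash
python3 - <<'E'
from h import *
plan([(.557,.185,.115,None,.03)])
E
```

```text
at [0.4435 0.1177 0.1188] psi 22.2 w 0.0398 t 18.9833
{"offset": [[0.08, 2.61, -0.39], [0.07, 2.61, -0.38], [0.08, 2.61, -0.39], [0.07, 2.61, -0.38], [0.08, 2.61, -0.39]] ,"roll": [0.0, 0.0, 0.0, 0.0, 0.0] }
```

apply_moves(offset=[[0,2.6,-0.4],[0,2.6,-0.4],[0,2.6,-0.4],[0,2.6,-0.4],[0,2.6,-0.4]], roll=[0,0,0,0,0])

```text
time: 19.4
ee_pos: [0.5537, 0.1858, 0.1131]
eef_rot: [0.918, 1.37, -0.92]
force: [0.6, -0.9, -1.6]
width: 0.0396
```

apply_moves(offset=[[0,0,0],[0,0,0],[2,0,0],[1.5,0,0],[0.5,0,0]], roll=[0,0,0,0,0])

```text
time: 19.82
ee_pos: [0.5502, 0.1844, 0.0716]
eef_rot: [0.916, 1.373, -0.924]
force: [-6.3, -1.8, 18.2]
width: 0.0399
```

apply_moves(offset=[[0,0,0],[0,0,0],[0,0,0],[0.2,0,0],[0,0,0]], roll=[0,0,0,0,0])

```text
time: 20.23
ee_pos: [0.5536, 0.1852, 0.0726]
eef_rot: [0.919, 1.368, -0.919]
force: [-0.6, -0.4, -1.4]
width: 0.04
```

apply_moves(offset=[[0.2,0,0],[0,0,0],[0,0,0],[0,0,0],[0,0,0]], roll=[0,0,0,0,0])

```text
time: 20.65
ee_pos: [0.5541, 0.1853, 0.0716]
eef_rot: [0.919, 1.368, -0.918]
force: [-2.1, -0.6, 5.3]
width: 0.04
```

apply_moves(offset=[[0,0,0],[0,0,0],[0,0,0],[0,0,0],[0,0,0]], roll=[0,0,0,0,0], gripper=-0.4)

```text
time: 21.07
ee_pos: [0.5536, 0.1852, 0.0701]
eef_rot: [0.919, 1.368, -0.919]
force: [0.2, 0.0, 0.2]
width: 0.0596
```

apply_moves(offset=[[-2,0,0],[-3,0,0],[-3.5,0,0],[-3.5,0,0],[-1,0,0]], roll=[0,0,0,0,0])

```text
time: 21.48
ee_pos: [0.5568, 0.1858, 0.2073]
eef_rot: [0.924, 1.36, -0.912]
force: [0.7, -0.4, 0.8]
width: 0.0596
```

```bash
python3 - <<'E'
from h import *
plan([(.40,.21,.16,-30.3,.036),(.388,.2165,.06,-30.3,.035)])
E
```

```text
at [0.5568 0.1858 0.2073] psi 22.2 w 0.0596 t 21.4833
{"offset": [[0.59, -1.7, -1.02], [0.59, -1.81, -0.82], [0.6, -1.88, -0.61], [0.59, -1.95, -0.39], [0.59, -1.98, -0.16]] ,"roll": [0.115, 0.115, 0.115, 0.115, 0.115] }
{"offset": [[0.59, -1.98, 0.07], [0.59, -1.96, 0.29], [0.59, -1.92, 0.52], [3.33, -0.45, 0.02], [3.34, -0.46, 0.01]] ,"roll": [0.115, 0.115, 0.115, -0.001, -0.001] }
{"offset": [[3.33, -0.45, 0.02], [0, 0, 0], [0, 0, 0], [0, 0, 0], [0, 0, 0]] ,"roll": [-0.001, 0, 0, 0, 0] }
```

apply_moves(offset=[[0.6,-1.7,-1.0],[0.6,-1.8,-0.8],[0.6,-1.9,-0.6],[0.6,-1.95,-0.4],[0.6,-2.0,-0.15]], roll=[0.115,0.115,0.115,0.115,0.115], gripper=-1)

```text
time: 21.9
ee_pos: [0.4543, 0.2, 0.1695]
eef_rot: [1.35, 1.112, -1.35]
force: [0.3, 0.3, 0.7]
width: 0.0857
```

apply_moves(offset=[[0.6,-2.0,0.05],[0.6,-1.95,0.3],[0.6,-1.9,0.5],[3.3,-0.45,0],[3.3,-0.45,0]], roll=[0.115,0.115,0.115,0,0])

```text
time: 22.32
ee_pos: [0.3898, 0.2145, 0.0872]
eef_rot: [1.594, 0.908, -1.583]
force: [1.5, -0.1, -0.7]
width: 0.0854
```

apply_moves(offset=[[0,-0.45,0],[0,0,0],[0,0,0],[0,0,0],[0,0,0]], roll=[0,0,0,0,0])

```text
time: 22.73
ee_pos: [0.3871, 0.2165, 0.0886]
eef_rot: [1.593, 0.907, -1.585]
force: [0.2, 1.0, -0.5]
width: 0.0855
```

```bash
python3 - <<'E'
from h import *
snap("wrist","w9",None,1.2)
print(pix('w9',[.388,.2165,.025])*1.2)
plan([(.388,.2165,-.021,-30.3,.03)])
E
```

```text
[304.74097367 232.90819569]
at [0.3868 0.2164 0.0883] psi -30.5 w 0.0854 t 22.7833
{"offset": [[2.73, 0.02, -0.02], [2.74, 0.03, -0.01], [2.73, 0.02, -0.02], [2.73, 0.02, -0.02], [0, 0, 0]] ,"roll": [-0.001, -0.001, -0.001, -0.001, 0] }
```

View pics/w9.png

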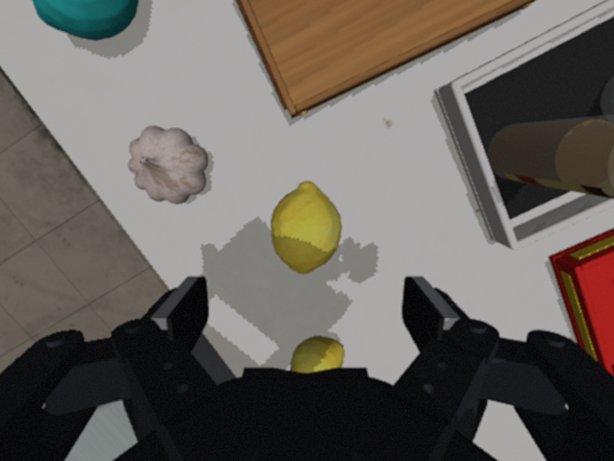

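The lemon at (306,227) is centred with its long axis across the jaws, and the bottle stands upright in the tray. Gripping the lemon.

apply_moves(offset=[[2.8,0,0],[2.8,0,0],[2.8,0,0],[2.0,0,0],[0.6,0,0]], roll=[0,0,0,0,0])

```text
time: 23.2
ee_pos: [0.3834, 0.2154, -0.0258]
eef_rot: [1.586, 0.91, -1.594]
force: [-1.0, 0.3, 0.5]
width: 0.0858
```

apply_moves(offset=[[0,0,0],[0,0,0],[0,0,0],[0,0,0],[0,0,0]], roll=[0,0,0,0,0], gripper=1)

```text
time: 23.62
ee_pos: [0.3875, 0.2167, -0.0211]
eef_rot: [1.593, 0.907, -1.585]
force: [-1.5, -1.4, 6.0]
width: 0.0489
```

apply_moves(offset=[[0,0,0],[-1,0,0],[-2,0,0],[-2,0,0],[-1,0,0]], roll=[0,0,0,0,0])

```text
time: 24.03
ee_pos: [0.3869, 0.2167, 0.0397]
eef_rot: [1.594, 0.908, -1.584]
force: [1.0, -0.5, -0.6]
width: 0.0488
```

```bash
python3 - <<'E'
from h import *
plan([(.547,.339,.045,-95.8,.035)])
E
```

```text
at [0.3869 0.2167 0.0397] psi -30.5 w 0.0488 t 24.0333
{"offset": [[-0.05, 0.76, -1.87], [-0.06, 0.54, -1.94], [-0.05, 0.32, -1.99], [-0.05, 0.09, -2.01], [-0.06, -0.14, -2.01]] ,"roll": [0.114, 0.114, 0.114, 0.114, 0.114] }
{"offset": [[-0.05, -0.37, -1.98], [-0.05, -0.59, -1.93], [-0.06, -0.8, -1.84], [-0.05, -1.01, -1.75], [-0.05, -1.2, -1.61]] ,"roll": [0.114, 0.114, 0.114, 0.114, 0.114] }
```

apply_moves(offset=[[0,0.75,-1.85],[0,0.55,-1.95],[0,0.3,-2.0],[0,0.1,-2.0],[0,-0.15,-2.0]], roll=[0.114,0.114,0.114,0.114,0.114])

```text
time: 24.45
ee_pos: [0.4657, 0.2779, 0.0371]
eef_rot: [1.965, 0.463, -1.963]
force: [0.0, 0.1, -1.3]
width: 0.0489
```

apply_moves(offset=[[0,-0.35,-2.0],[0,-0.6,-1.95],[0,-0.8,-1.85],[0,-1.0,-1.75],[0,-1.2,-1.6]], roll=[0.114,0.114,0.114,0.114,0.114])

```text
time: 24.87
ee_pos: [0.5461, 0.339, 0.0368]
eef_rot: [-2.167, 0.116, 2.166]
force: [0.0, 0.2, -0.7]
width: 0.0488
```

apply_moves(offset=[[0,0,0],[0,0,0],[2,0,0],[2,0,0],[0.8,0,0]], roll=[0,0,0,0,0])

```text
time: 25.28
ee_pos: [0.5424, 0.3369, -0.0142]
eef_rot: [-2.166, 0.111, 2.177]
force: [-1.0, 0.2, -1.7]
width: 0.0489
```

apply_moves(offset=[[0,0,0],[0,0,0],[0,0,0],[0,0,0],[0,0,0]], roll=[0,0,0,0,0])

```text
time: 25.7
ee_pos: [0.5463, 0.3387, -0.0101]
eef_rot: [-2.171, 0.108, 2.167]
force: [0.4, 1.0, -0.3]
width: 0.0487
```

apply_moves(offset=[[0.4,0,0],[0,0,0],[0,0,0],[0,0,0],[0,0,0]], roll=[0,0,0,0,0])

```text
time: 26.12
ee_pos: [0.5454, 0.3383, -0.0156]
eef_rot: [-2.169, 0.11, 2.17]
force: [-0.3, -1.0, -2.2]
width: 0.0487
```

apply_moves(offset=[[0.15,0,0],[0,0,0],[0,0,0],[0,0,0],[0,0,0]], roll=[0,0,0,0,0])

```text
time: 26.53
ee_pos: [0.5457, 0.3384, -0.016]
eef_rot: [-2.17, 0.11, 2.169]
force: [-2.2, -1.7, 5.0]
width: 0.0489
```

The lemon is on the floor (5 N). I'll release it partway and move on to the garlic.

apply_moves(offset=[[0,0,0],[0,0,0],[0,0,0],[0,0,0],[0,0,0]], roll=[0,0,0,0,0], gripper=-0.55)

```text
time: 26.95
ee_pos: [0.5453, 0.3383, -0.0174]
eef_rot: [-2.169, 0.11, 2.17]
force: [-0.4, -0.8, -0.8]
width: 0.0663
```

apply_moves(offset=[[-1,0,0],[-2.5,0,0],[-2.5,0,0],[-2.5,0,0],[0,0,0]], roll=[0,0,0,0,0])

```text
time: 27.37
ee_pos: [0.5495, 0.3402, 0.0754]
eef_rot: [-2.179, 0.104, 2.155]
force: [0.7, 0.0, 1.6]
width: 0.0664
```

```bash
python3 - <<'E'
from h import *
plan([(.3266,.3053,.075,-30,.036)])
E
```

```text
at [0.5495 0.3402 0.0754] psi -95.8 w 0.0664 t 27.3667
{"offset": [[0.0, 0.57, 2.18], [0.01, 0.32, 2.24], [0.0, 0.06, 2.25], [0.0, -0.2, 2.25], [0.01, -0.46, 2.21]] ,"roll": [-0.115, -0.115, -0.115, -0.115, -0.115] }
{"offset": [[0.0, -0.71, 2.14], [0.0, -0.94, 2.05], [0.01, -1.18, 1.93], [0.0, -1.39, 1.77], [0.01, -1.59, 1.61]] ,"roll": [-0.115, -0.115, -0.115, -0.115, -0.115] }
```

apply_moves(offset=[[0,0.55,2.2],[0,0.3,2.25],[0,0.05,2.25],[0,-0.2,2.25],[0,-0.45,2.2]], roll=[-0.115,-0.115,-0.115,-0.115,-0.115], gripper=-1)

```text
time: 27.78
ee_pos: [0.4326, 0.3211, 0.0679]
eef_rot: [1.954, 0.478, -1.954]
force: [0.2, -0.6, 0.4]
width: 0.085
```

apply_moves(offset=[[0,-0.7,2.15],[0,-0.95,2.05],[0,-1.2,1.95],[0,-1.4,1.75],[0,-1.6,1.6]], roll=[-0.115,-0.115,-0.115,-0.115,-0.115])

```text
time: 28.2
ee_pos: [0.3208, 0.304, 0.068]
eef_rot: [1.579, 0.919, -1.578]
force: [-0.1, 0.3, 0.2]
width: 0.0856
```

apply_moves(offset=[[0,0,0],[0,0,0],[0,0,0],[0,0,0],[0,0,0]], roll=[0,0,0,0,0])

```text
time: 28.62
ee_pos: [0.323, 0.3045, 0.0683]
eef_rot: [1.584, 0.914, -1.583]
force: [0.2, -0.1, -0.4]
width: 0.0852
```

```bash
python3 - <<'E'
from h import *
snap("wrist","w10",None,1.2)
print(pix('w10',[.3266,.3053,.02])*1.2)
plan([(.3266,.3053,-.024,None,.03)])
E
```

```text
[307.73944145 235.88203713]
at [0.3229 0.3044 0.0681] psi -30.0 w 0.0856 t 28.6667
{"offset": [[2.3, 0.07, -0.07], [2.31, 0.07, -0.06], [2.3, 0.07, -0.07], [2.3, 0.07, -0.06], [0, 0, 0]] ,"roll": [0.0, 0.0, 0.0, 0.0, 0] }
```

View pics/w10.png

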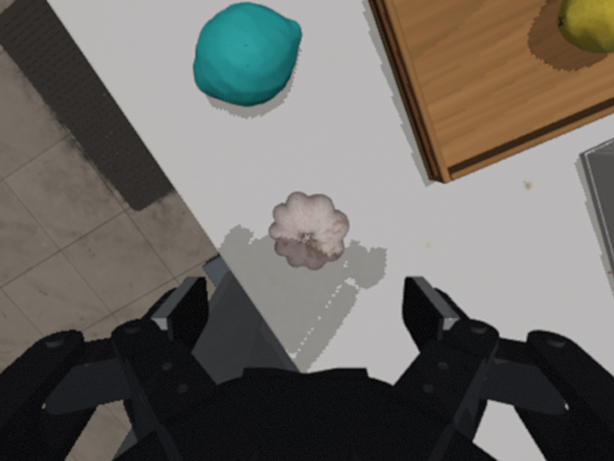

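The garlic is centred at (309,231). Gripping it.

apply_moves(offset=[[2.5,0.05,-0.05],[2.5,0.05,-0.05],[2.5,0.1,-0.1],[1.5,0.1,-0.05],[0.6,0,0]], roll=[0,0,0,0,0])

```text
time: 29.08
ee_pos: [0.3246, 0.3038, -0.0306]
eef_rot: [1.579, 0.915, -1.588]
force: [0.4, -1.1, 0.1]
width: 0.0854
```

apply_moves(offset=[[0,0,0],[0,0,0],[0,0,0],[0,0,0],[0,0,0]], roll=[0,0,0,0,0], gripper=1)

```text
time: 29.5
ee_pos: [0.3275, 0.3059, -0.0263]
eef_rot: [1.586, 0.915, -1.579]
force: [0.5, -0.8, 4.8]
width: 0.0518
```

apply_moves(offset=[[0,0,0],[-1,0,0],[-2,0,0],[-2,0,0],[-1,0,0]], roll=[0,0,0,0,0])

```text
time: 29.92
ee_pos: [0.3266, 0.3055, 0.0343]
eef_rot: [1.585, 0.915, -1.58]
force: [-0.0, 0.8, 0.8]
width: 0.0519
```

```bash
python3 - <<'E'
from h import *
plan([(.467,.350,.035,-90,.035)])
E
```

```text
at [0.3266 0.3055 0.0343] psi -29.9 w 0.0519 t 29.9167
{"offset": [[-0.01, 1.11, -1.21], [-0.0, 0.95, -1.32], [-0.01, 0.8, -1.43], [-0.01, 0.62, -1.52], [-0.01, 0.45, -1.57]] ,"roll": [0.117, 0.117, 0.117, 0.117, 0.117] }
{"offset": [[-0.0, 0.26, -1.62], [-0.01, 0.06, -1.63], [-0.01, -0.12, -1.63], [-0.01, -0.32, -1.61], [0, 0, 0]] ,"roll": [0.117, 0.117, 0.117, 0.117, 0] }
```

apply_moves(offset=[[0,1.1,-1.2],[0,0.95,-1.3],[0,0.8,-1.45],[0,0.6,-1.5],[0,0.45,-1.55]], roll=[0.117,0.117,0.117,0.117,0.117])

```text
time: 30.33
ee_pos: [0.4035, 0.3296, 0.032]
eef_rot: [1.966, 0.459, -1.967]
force: [0.1, 0.7, -0.5]
width: 0.052
```

apply_moves(offset=[[0,0.25,-1.6],[0,0.05,-1.65],[0,-0.1,-1.65],[0,-0.3,-1.6],[0,0,0]], roll=[0.117,0.117,0.117,0.117,0])

```text
time: 30.75
ee_pos: [0.4683, 0.3496, 0.0326]
eef_rot: [-2.22, 0.007, 2.214]
force: [0.3, 0.2, 0.9]
width: 0.0521
```

apply_moves(offset=[[0,0,0],[2,0,0],[2,0,0],[1,0,0],[0,0,0]], roll=[0,0,0,0,0])

```text
time: 31.17
ee_pos: [0.4635, 0.3482, -0.0199]
eef_rot: [-2.217, 0.005, 2.225]
force: [0.2, 0.3, -0.3]
width: 0.0522
```

apply_moves(offset=[[0,0,0],[0,0,0],[0,0,0],[0,0,0],[0,0,0]], roll=[0,0,0,0,0])

```text
time: 31.58
ee_pos: [0.466, 0.3492, -0.0175]
eef_rot: [-2.22, 0.004, 2.218]
force: [0.8, 0.3, 0.3]
width: 0.052
```

apply_moves(offset=[[0.35,0,0],[0,0,0],[0,0,0],[0,0,0],[0,0,0]], roll=[0,0,0,0,0])

```text
time: 32.0
ee_pos: [0.4662, 0.3493, -0.0212]
eef_rot: [-2.22, 0.004, 2.218]
force: [0.5, 0.5, 1.8]
width: 0.0521
```

apply_moves(offset=[[0.15,0,0],[0,0,0],[0,0,0],[0,0,0],[0,0,0]], roll=[0,0,0,0,0])

```text
time: 32.42
ee_pos: [0.4662, 0.3493, -0.0213]
eef_rot: [-2.22, 0.005, 2.219]
force: [-2.5, -0.6, 9.1]
width: 0.0523
```

The garlic is on the floor. Next: release, rise, and swing clear for a last look.

apply_moves(offset=[[0,0,0],[0,0,0],[0,0,0],[0,0,0],[0,0,0]], roll=[0,0,0,0,0], gripper=-0.6)

```text
time: 32.83
ee_pos: [0.4653, 0.3488, -0.0236]
eef_rot: [-2.218, 0.005, 2.221]
force: [-0.1, -0.1, -0.2]
width: 0.0682
```

apply_moves(offset=[[-1,0,0],[-3,0,0],[-3.5,0,0],[-3.8,0,0],[-3.8,0,0]], roll=[0,0,0,0,0])

```text
time: 33.25
ee_pos: [0.4652, 0.3488, 0.1298]
eef_rot: [-2.219, 0.005, 2.22]
force: [0.1, 0.2, -0.1]
width: 0.0682
```

apply_moves(offset=[[-3.8,0,0],[-3,2,0],[-1,3.5,0],[0,4,0],[0,4,0]], roll=[0,0,0,0,0])

```text
time: 33.67
ee_pos: [0.4655, 0.2133, 0.2085]
eef_rot: [-2.225, 0.001, 2.215]
force: [1.4, -1.3, -0.8]
width: 0.0685
```

apply_moves(offset=[[0,4,0],[0,4,0],[0,4,0],[0,4,0],[0,4,0]], roll=[0,0,0,0,0])

```text
time: 34.08
ee_pos: [0.4638, 0.0123, 0.2068]
eef_rot: [-2.221, 0.005, 2.218]
force: [1.0, 0.1, 0.5]
width: 0.0683
```

apply_moves(offset=[[0,4,0],[0,4,0],[0,4,0],[0,4,0],[0,0,0]], roll=[0,0,0,0,0])

```text
time: 34.5
ee_pos: [0.4633, -0.152, 0.207]
eef_rot: [-2.219, 0.016, 2.217]
force: [-1.1, 0.7, 0.0]
width: 0.0685
```

```bash
python3 - <<'E'
from h import *
snap("top","tf"); snap("side","sf")
a=np.load('pics/tf.npz')['im'][110:300,155:375]; b=np.load('pics/sf.npz')['im'][150:250,140:350]
a=cv2.resize(a,(510,440),interpolation=cv2.INTER_CUBIC); 
cv2.imwrite('pics/f.png',np.vstack([cv2.resize(a,(400,345)),cv2.resize(b,(400,190),interpolation=cv2.INTER_CUBIC)]))
cv2.imwrite('pics/f.png',cv2.resize(cv2.imread('pics/f.png'),None,fx=1.1,fy=1.1))
for n,c in dict(bottle_top=[.554,.185,.153],jar_top=[.639,.18,.11],lemon=[.546,.338,.03],garlic=[.466,.349,.025],bat=[.606,.018,.0125]).items():
    u=pix('tf',c); print(n,((u-[155,110])*[400/220,345/190]*1.1).round())
print(status.read_state()['ee_pos'],status.read_state()['time'])
E
```

```text
bottle_top [187. 142.]
jar_top [188.  86.]
lemon [ 77. 173.]
garlic [ 70. 232.]
bat [306. 124.]
[ 0.46332266 -0.14720507  0.20637516] 34.6
```

View pics/f.png

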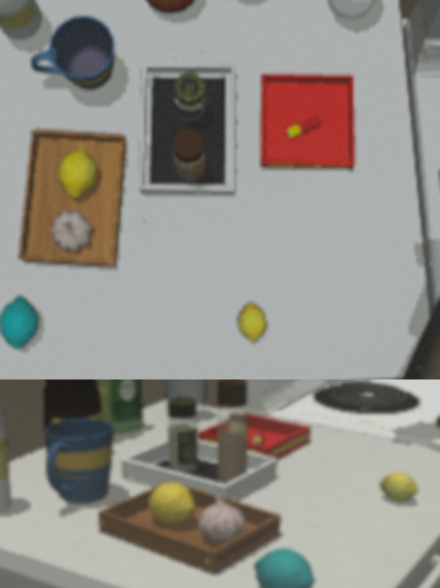

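The final picture shows lemon (78,173) and garlic (71,231) in the crate. The bottle (188,145) and jar (190,88) are upright in the tray, and the battery (305,127) is in the red box. The mug and glass stand as they did. Handing in.

```bash
python3 - <<'E'
from h import *
print(bot.sign_off())
E
```

```text
the job is handed in; nothing more can be done
None
```

I sorted all five things, released each on the floor of its container, and handed the job in at about 34.6 s of the 128 s. The hand-in gives no verdict.

**Last checks:** The final top and side pictures show:
- The lemon and garlic lie in the wooden crate.
- The herb jar and spice bottle stand upright in the white tray.
- The battery lies in the red box.
- The blue mug, the glass and both look-alike lemons look unmoved. I judged this by eye, with no measurement.

All five sat within a few pixels of where I expected them. Contact forces of about 5–9 N showed the jar, bottle, lemon and garlic on the floor before release. The battery was set down by height only, with no clear contact force.

**What disagreed:** The first three tries at the battery closed on nothing. A side view, and then resting the shut fingers on the battery, showed the fingertips about 25 mm higher than the reported tool height. I corrected for this, and every later grasp held first time. The third of those tries pressed on the battery with about 7 N. The bottle briefly touched down at about 18 N. Both are well under the limits.

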